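# Hang the larger basket on the hook stand

### The arm

A 6-joint arm with a two-finger parallel gripper is mounted at the origin on the work surface. World frame = base frame: x ahead of the robot, y to its left, z up, the work surface at z = 0. Lengths are in mm, angles in degrees, forces in N, time in s.
With the tool pointing down it reaches from about 300 to 850 mm from the base axis. Payload 4.2 kg.
Tool frame: the origin (TCP) lies midway between the tips of the shut fingers; the grasp point (between the pads) lies pinch_z behind it (pinch_z is the distance from the TCP to the grasp point, in mm); z points along the fingers, y is the line along which they close (so a half turn about z gives the same grasp; the last joint's range is limited). The gripper opens to 91 mm and grips with 3 to 60 N. Pads are 32 mm wide; open, the fingers measure 118 mm over their backs; the gripper's body (76 mm by 178 mm) begins 60 mm behind the grasp point.
Start: joints at [-1.146, 18.312, 89.639, -0, 72.044, -1.146], TCP at [575.016, 0, 213.976] pointing down, gripper open.
Joint ranges: [-177.97, 177.97], [-48.28, 115.42], [12.27, 149.76], [-77.06, 257.06], [2.81, 150.46], [-146.56, 146.56]. Speed limits (degrees/s): [147.25, 147.25, 180, 180, 180, 180].

### API

Orientations are given as [roll, pitch, yaw] about the fixed x, y, z axes, in that order (R = Rz(yaw) Ry(pitch) Rx(roll)).
In Python, from workcell import state, grab_frame, job_done, masks_of, landmark_of, pinch_z gives the robot as it stands. The module is installed in compiled form; this text tells all that it offers.
- The arm moves only by the tool move_arm, never from a script. Its argument "plan" is a list of rows, each an object of numbers: "x", "y", "z": the shift along the tool's x, y, z in mm; "rx", "ry", "rz": the turn, a rotation vector about the tool's x, y, z in rad. A call has 1 to 10 rows; each row shifts and turns the commanded pose from where the row before left it, along the tool's axes as they then stand; what a row does not reach is not made up. A row lasts 1/10 s, in which the tool goes at most 50 mm and 8.59 degrees, less where a joint would pass 70% of its speed; a pose out of reach is approached as far as the arm can. A call is refused whole if a number of a shift passes 50 or a number of a turn 0.15, either way. A call with a gripper value outside its range is refused whole. "grip" is the opening, from 0 (shut) to 1 (fully open), set as the call begins (left out, the last holds). The fingers move at their own pace and stop on an object; "squeeze" is the grip in N (left out, the last holds). Time passes only in rows, so rows that do not move let the fingers close. It gives the time, the measured TCP pose, the force, the opening and the grip force at its end, in the units of the state.
- state(): the state, without advancing time (a new reading comes with each control period).
- grab_frame(name): name is "scene" or "side" or "wrist"; returns a dict with "img" (400x640x3 uint8, red, green, blue), "z_map" (400x640 float32, mm along the optical axis (not along the pixel's ray), 0 where there is no reading), "fx", "fy", "cx", "cy" (pixels), "dist" ([k1, k2, p1, p2, k3] as OpenCV has them; the pictures are not rectified), "rvec" (rotation vector, rad) and "tvec" (3), from world to camera coordinates, as OpenCV has them. Camera axes: x right, y down, z forward; pixel columns grow to the right and rows downward; lengths in mm; the calibration is good to about 2 mm. A picture is of the moment at which its call begins.
- job_done(): hands the job in; it is judged then, once.
Trained networks look in the newest picture that a camera, given by its name, has taken for a name from the list of things; names that differ only in an ending like _2 or _b are one class to them, and where a whole thing is asked for, a point or a joint stands for the part that bears it (a point fixed in the world has none). Each returns a list of dicts, best first, with "p" (0 to 1); they miss things now and then, are a little off and sometimes report something else, mostly with a low value. They report only what shows in the picture. A call takes as long as a camera call. They do not tell look-alikes from the thing itself.
- masks_of(camera, label): "pixels" (400x640 bool, what is visible of it) and "box" ([centre column, centre row, width, height] in pixels, round what is visible of it).
- landmark_of(camera, label): "point" ([column, row] in pixels: a listed point, or the origin of a listed thing).
The state is a dict: "time_s": time; "qpos": joint angles; "qvel": joint speeds; "effort": joint torques, N m; "ee_pos": TCP position; "ee_rot": TCP orientation; "force": force on the tool from outside, world axes, zero at the start; "torque": the same for the moment, N m; "gripper_width": finger opening in mm; "gripper_force": force on a finger pad.
Only numpy, scipy, OpenCV 4.12 (cv2) and the standard library are available. Lean on these libraries where they do the work, as an engineer would, in place of code of your own. Each camera call takes 0.05 s, during which the arm holds its last target. There are 200 camera calls.

### The job

Clear some room on the microwave cart: hang the larger of the two steel baskets by the middle of its arched handle on the hook of the stand, so that it hangs freely, about level and still. Leave the smaller basket and the bowl where they are.

Things in the scene. Friction and masses are not known exactly. Their poses are not given: they have to be found in the camera images.
- basket: Larger steel basket, loose, ~250 g: 110 (x) x 160 (y) mm, walls 55 high. Origin: centre of underside, z up. Stiff fixed arch handle of 10 mm round bar in its y-z plane: straight top bar along y, 120 long, axis 160 above origin, at both ends sloping down to y = +-78 at height 113, then straight down to the rim; open between rim and bar. Same after a half turn about z.
- hook (a point): Seat of the hook (top of its 10 mm rod at the lowest place), 220 mm above the cart; a hung bar's axis lies 5 mm above it. Axes: z up, hook's upturned free end towards -x, 40 mm from the seat, tip 35 mm above it. Towards +x the rod rises to a fixed post 95 mm away, top 35 mm above the seat. Rod lies in the x-z plane: hang the bar along y, bringing it over the tip towards +x. Foot 150 wide, 16 high.
- small_basket: The smaller steel basket, same make, not to be moved: 75 mm (x) by 100 mm (y), walls 40 mm high, the axis of the top of its arched handle 95 mm above its origin, which is the centre of its underside. Loose.
- bowl: White ceramic bowl without a handle, not to be moved: 130 mm across, 55 mm high, origin at the centre of its underside. Loose.
Mind the look-alikes: they are no part of the job. Of the things shaped like the part that bears hook, the dark steel one is meant. Leave any brown or pink look-alike of the basket alone.

How it is judged (in metres and radians):
On the way:
1. the larger basket is lifted clear of the cart (height (world z) of basket above 0.05 m), for 0.2 s.
At the end, for the whole second after the job is handed in: The larger basket hangs by its handle in the hook's seat: the centre of its underside is within 35 mm of the point below the seat in x and in y and 135 to 170 mm below it, it is level within 15 degrees and at rest (slower than 50 mm/s) (x of basket in the frame of hook between -0.035 and 0.035 m and y of basket in the frame of hook between -0.035 and 0.035 m and z of basket in the frame of hook between -0.17 and -0.135 m and angle between basket's own z axis and vertical below 0.26 rad and linear speed of basket below 0.05 m/s); the robot touches nothing.
It fails at once if the smaller basket is moved more than 30 mm (distance of small_basket from where it was at the start of the episode above 0.03 m).
It fails at once if the bowl is moved more than 30 mm (distance of bowl from where it was at the start of the episode above 0.03 m).
It also fails if it takes over 45 s, if anything falls off the work surface, if the arm or the gripper's body presses on something with over 40 N, if the wrist force passes 120 N, or if a joint passes its speed limit or range.

## Working session

There is one attempt and no reset: what is moved stays moved. The work goes in short steps, Python scripts to look and compute and a tool call to move; the robot and the scene stay as the last step left them, time stands still between calls to the robot, and variables do not carry over. Pictures are saved under pics/ and viewed, at most 10 in all, crops included, and the job is handed in when it is done.

Besides the shell and the picture viewer there is one more tool, called after ">>>" as name(argument=value, ...) on one line, values as JSON. move_arm: Moves the arm, as the interface text tells. Its arguments: {"type":"object","properties":{"plan":{"type":"array","items":{"type":"object","properties":{"x":{"type":"number"},"y":{"type":"number"},"z":{"type":"number"},"rx":{"type":"number"},"ry":{"type":"number"},"rz":{"type":"number"}}}},"grip":{"type":"number"},"squeeze":{"type":"number"}},"required":["plan"]}

```bash
mkdir -p pics
cat > h.py <<'E'
import numpy as np, cv2
from workcell import *
def cam(f):
    K=np.array([[f['fx'],0,f['cx']],[0,f['fy'],f['cy']],[0,0,1.]]);R=cv2.Rodrigues(np.array(f['rvec'],float))[0]
    return K,np.array(f['dist'],float),R,np.array(f['tvec'],float).ravel()
def cloud(f,m=None):
    K,d,R,t=cam(f);z=f['z_map'];m=(z>0) if m is None else (m&(z>0))
    v,u=np.nonzero(m);p=np.stack([u,v],1).astype(float)
    n=cv2.undistortPoints(p[:,None],K,d)[:,0];zz=z[v,u][:,None]
    return (np.hstack([n*zz,zz])-t)@R, p
E
python3 - <<'E'
from h import *
print(state(),pinch_z)
ims=[]
for c in ['scene','side']:
    f=grab_frame(c);ims.append(f['img'])
    np.savez(f'{c}.npz',**f)
    for l in ['basket','hook','small_basket','bowl']:
        for m in masks_of(c,l):
            P,_=cloud(f,m['pixels'])
            print(c,l,round(m['p'],2),np.round(m['box']),len(P), np.round(np.percentile(P,[2,50,98],axis=0)).tolist() if len(P) else '')
        for m in landmark_of(c,l): print('  lm',round(m['p'],2),np.round(m['point'],1))
    cv2.imwrite(f'pics/{c}1.png',f['img'][:,:,::-1])
E
```

```text
{'time_s': 0.0, 'qpos': array([-1.14624849e+00,  1.83507647e+01,  8.97059561e+01, -1.59098325e-03,
        7.20422240e+01, -1.14391937e+00]), 'qvel': array([ 0.05857942, -0.10993981, -0.04807664,  0.00743888,  0.03662236,
        0.07504087]), 'effort': array([-5.01459035e-04, -4.12465632e+01, -2.31973493e+01,  7.28826877e-02,
        4.58198413e-02, -1.41870069e-04]), 'ee_pos': array([ 5.74505616e+02, -1.55055719e-03,  2.13132102e+02]), 'ee_rot': array([-1.79901045e+02, -4.62989813e-04,  8.99981623e+01]), 'force': array([-0.09108427, -0.09506641,  0.5151787 ]), 'torque': array([-0.03123794,  0.06209632,  0.01830246]), 'gripper_force': 0.0, 'gripper_width': 91.08018879488596} 18.8
scene basket 0.9 [413. 310.  56.  59.] 1880 [[543.0, 349.0, -4.0], [615.0, 432.0, 6.0], [698.0, 514.0, 164.0]]
scene basket 0.89 [454. 238.  54.  60.] 1848 [[186.0, 359.0, -5.0], [284.0, 444.0, 14.0], [370.0, 527.0, 161.0]]
  lm 0.97 [413.1 313.1]
  lm 0.84 [451.6 240.4]
  lm 0.79 [337.  285.4]
  lm 0.34 [332.6 226.2]
scene hook 0.81 [233. 133.  36.  86.] 980 [[279.0, -566.0, -3.0], [401.0, -482.0, 13.0], [
[... 1080 characters left out ...]
47.0, -0.0], [302.0, 355.0, 29.0], [336.0, 419.0, 56.0]]
  lm 0.75 [280.5 174.3]
  lm 0.6 [331.1 196.8]
  lm 0.4 [217.3 206.3]
side hook 0.88 [422. 310.  48.  71.] 1741 [[305.0, -553.0, 5.0], [385.0, -494.0, 15.0], [459.0, -423.0, 247.0]]
side hook 0.68 [401. 227.  40.  65.] 1202 [[534.0, -287.0, -2.0], [633.0, -221.0, 14.0], [712.0, -142.0, 245.0]]
side hook 0.56 [462. 252.  45.  66.] 1401 [[598.0, -513.0, -2.0], [684.0, -450.0, 14.0], [849.0, -368.0, 247.0]]
  lm 0.77 [461.3 240.2]
  lm 0.71 [390.3 213.2]
  lm 0.67 [420.5 299. ]
side small_basket 0.81 [269. 199.  36.  28.] 591 [[406.0, 244.0, -4.0], [450.0, 305.0, 22.0], [503.0, 386.0, 95.0]]
  lm 0.61 [267.9 206.3]
  lm 0.74 [321.7 234.3]
```

View pics/scene1.png

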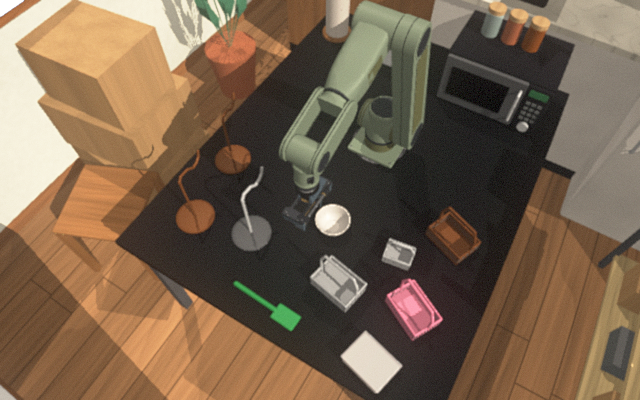

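View pics/side1.png

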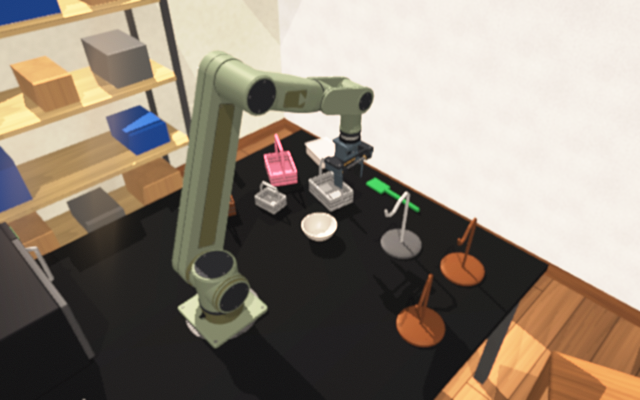

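The scene picture shows the grey target basket at about (338,284), the grey stand at (250,230), the small basket at (400,254) and the bowl at (333,220). The brown and pink items are look-alikes. Next I'll fit the handle bar and the hook rod.

Run:
```python
from h import *
A=[]
for c in ['scene','side']:
    f=dict(np.load(c+'.npz'));P,p=cloud(f)
    col=f['img'][p[:,1].astype(int),p[:,0].astype(int)].astype(int)
    grey=(np.ptp(col,axis=1)<30)
    def box(x0,x1,y0,y1,z0,z1): return (P[:,0]>x0)&(P[:,0]<x1)&(P[:,1]>y0)&(P[:,1]<y1)&(P[:,2]>z0)&(P[:,2]<z1)
    Bk=P[box(560,760,60,280,12,175)&grey]
    for nm,lo,hi in [('rim',42,62),('arch',75,125),('top',140,175)]:
        q=Bk[(Bk[:,2]>lo)&(Bk[:,2]<hi)]
        if len(q)>4: print(c,nm,len(q),np.round(q.mean(0)),'rect',cv2.minAreaRect(q[:,:2].astype(np.float32)), 'line',cv2.fitLine(q[:,:2].astype(np.float32),cv2.DIST_HUBER,0,.01,.01).ravel().round(2))
    q=Bk[Bk[:,2]>140]; print(np.round(q[::max(1,len(q)//15)]).tolist())
    H=P[box(500,760,-300,-120,100,270)&grey]
    o=np.argsort(H[:,0]);print(c,'hook',len(H),np.round(H[o][::max(1,len(H)//40)]).astype(int).tolist())
    F=P[box(500,760,-320,-100,8,22)]
    print('foot',cv2.minAreaRect(F[:,:2].astype(np.float32)))
f=dict(np.load('scene.npz'))
a=cv2.resize(f['img'][140:260,210:300],None,fx=4.4,fy=4.4,interpolation=2)
b=cv2.resize(f['img'][240:330,300:380],None,fx=4.4,fy=4.4,interpolation=2)
b=cv2.copyMakeBorder(b,0,a.shape[0]-b.shape[0],0,0,0);cv2.imwrite('pics/crop1.png',np.hstack([a,b])[:,:,::-1])
```

```text
scene rim 329 [665. 170.  53.] rect ((664.3135986328125, 168.9556121826172), (162.8159942626953, 113.94478607177734), 77.7903823852539) line [ 1.1000e-01 -9.9000e-01  6.6344e+02  1.6791e+02]
scene arch 37 [666. 168. 100.] rect ((666.0098266601562, 168.63719177246094), (163.83377075195312, 8.315196990966797), 79.05821228027344) line [1.9000e-01 9.8000e-01 6.6712e+02 1.7203e+02]
scene top 137 [666. 174. 160.] rect ((664.86181640625, 172.03857421875), (140.05734252929688, 10.952649116516113), 77.62126159667969) line [2.0000e-01 9.8000e-01 6.6645e+02 1.7361e+02]
[[649.0, 108.0, 161.0], [654.0, 119.0, 167.0], [658.0, 117.0, 157.0], [660.0, 130.0, 161.0], [653.0, 145.0, 156.0], [661.0, 153.0, 164.0], [663.0, 161.0, 163.0], [668.0, 168.0, 163.0], [669.0, 176.0, 159.0], [665.0, 192.0, 163.0], [669.0, 198.0, 160.0], [672.0, 207.0, 162.0], [676.0, 213.0, 162.0], [679.0, 221.0, 161.0], [678.0, 232.0, 157.0], [684.0, 236.0, 149.0]]
scene hook 186 [[510, -224, 252], [514, -224, 227], [515, -221, 243], [517, -226, 258], [519, -225, 227], [522, -223, 227], [525, -229, 226], [529, -223, 223], [533, 
[... 1871 characters left out ...]
[575, -219, 234], [579, -224, 235], [583, -224, 241], [587, -224, 247], [591, -226, 242], [598, -220, 243], [604, -219, 248], [607, -220, 255], [613, -217, 245], [616, -222, 251], [623, -220, 250], [626, -222, 250], [632, -219, 118], [635, -220, 127], [635, -218, 171], [636, -219, 189], [637, -219, 157], [637, -219, 185], [637, -218, 161], [637, -222, 163], [638, -220, 115], [638, -215, 149], [638, -219, 210], [639, -213, 162], [639, -223, 177], [639, -223, 116], [640, -220, 133], [640, -213, 215], [640, -221, 215], [640, -222, 148], [641, -223, 171], [642, -221, 178], [644, -218, 125]]
foot ((660.308837890625, -219.5330047607422), (145.64178466796875, 192.28758239746094), 88.93096923828125)
```

View pics/crop1.png

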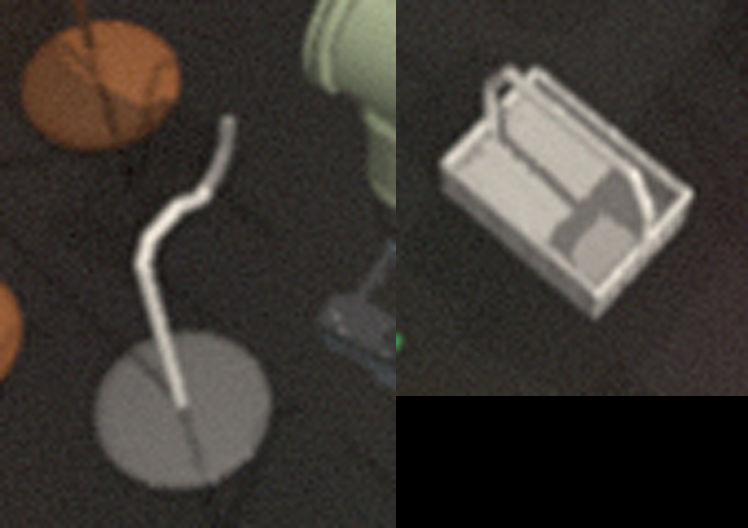

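The close-up shows the hook's rod running from the post on the right to its free end towards the robot, and the basket's arch along its long side. Averaging the two cameras gives:

| Item | Position (mm) | Yaw |
|---|---|---|
| Basket bar, middle | (661, 169) | -12° |
| Hook seat | (549, -225) | about +5° |

I'll grip the bar 36 mm off the middle, towards +y.

>>> move_arm(plan=[{"x": 29.1,"y": 13.4},{"x": 29.1,"y": 13.4},{"x": 29.1,"y": 13.4},{"x": 29.1,"y": 13.4},{"x": 29.1,"y": 13.4},{"x": 29.1,"y": 13.4},{"x": 29.1,"y": 13.4},{"rz": 0.105},{"rz": 0.105},{"z": 0}], grip=1)

```text
schema error: expected keys x, y, z, rx, ry, rz
```

Run:
```python
from h import *
s=state();print(s['ee_pos'],s['ee_rot'])
f=grab_frame('wrist');P,p=cloud(f);m=(P[:,2]>130)&(P[:,2]<180)
q=P[m&(abs(P[:,0]-665)<60)&(abs(P[:,1]-170)<110)];print(len(q))
if len(q)>5: print(np.round(q.mean(0)),cv2.minAreaRect(q[:,:2].astype(np.float32)))
cv2.imwrite('pics/wrist1.png',f['img'][:,:,::-1])
```

```text
[ 5.74994441e+02 -1.34907517e-02  2.13997167e+02] [1.79994541e+02 1.21963575e-03 9.00006562e+01]
1419
[650. 115. 160.] ((651.3192749023438, 115.37240600585938), (47.075557708740234, 10.390082359313965), 78.71819305419922)
```

View pics/wrist1.png

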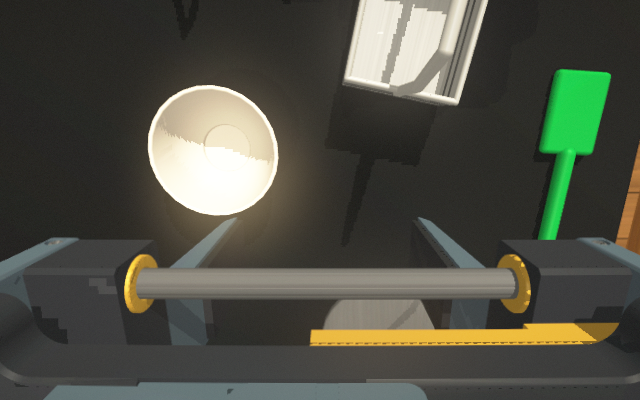

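The move was refused because every row needs all six keys. The wrist picture from the start pose shows the bowl at (213,150) and the near end of the basket at (420,50). It puts the bar on the same line as my estimate.

>>> move_arm(plan=[{"x": 29.1,"y": 13.4,"z": 0,"rx": 0,"ry": 0,"rz": 0},{"x": 29.1,"y": 13.4,"z": 0,"rx": 0,"ry": 0,"rz": 0},{"x": 29.1,"y": 13.4,"z": 0,"rx": 0,"ry": 0,"rz": 0},{"x": 29.1,"y": 13.4,"z": 0,"rx": 0,"ry": 0,"rz": 0},{"x": 29.1,"y": 13.4,"z": 0,"rx": 0,"ry": 0,"rz": 0},{"x": 29.1,"y": 13.4,"z": 0,"rx": 0,"ry": 0,"rz": 0},{"x": 29.1,"y": 13.4,"z": 0,"rx": 0,"ry": 0,"rz": 0},{"x": 0,"y": 0,"z": 0,"rx": 0,"ry": 0,"rz": 0.105},{"x": 0,"y": 0,"z": 0,"rx": 0,"ry": 0,"rz": 0.105},{"x": 0,"y": 0,"z": 0,"rx": 0,"ry": 0,"rz": 0}], grip=1)

```text
time_s: 1.95
ee_pos: [668.8, 204.1, 213.6]
ee_rot: [-180.0, 0.0, 78.0]
force: [-0.3, 0.2, 0.1]
gripper_width: 91.4
gripper_force: 0.0
```

Run:
```python
from h import *
s=state();print(s['ee_pos'],s['ee_rot'])
f=grab_frame('wrist');P,p=cloud(f);m=(P[:,2]>148)&(P[:,2]<175)
q=P[m&(abs(P[:,0]-665)<40)&(abs(P[:,1]-170)<110)];print(len(q))
if len(q)>5: print(np.round(q.mean(0)),cv2.minAreaRect(q[:,:2].astype(np.float32)))
q=P[(abs(P[:,2]-52)<8)&(abs(P[:,0]-665)<110)&(abs(P[:,1]-170)<130)]
print('rim',len(q),np.round(np.percentile(q,[1,99],axis=0)))
```

```text
[668.82389552 204.08379937 213.63666861] [-1.79984074e+02  1.22830241e-02  7.80097955e+01]
1738
[666. 187. 165.] ((663.4363403320312, 175.927490234375), (124.41490936279297, 9.916716575622559), 78.52072143554688)
rim 2019 [[601. 108.  45.]
 [730. 255.  60.]]
```

>>> move_arm(plan=[{"x": 4,"y": 0,"z": 18,"rx": 0,"ry": 0,"rz": 0},{"x": 0,"y": 0,"z": 18,"rx": 0,"ry": 0,"rz": 0},{"x": 0,"y": 0,"z": 18,"rx": 0,"ry": 0,"rz": 0},{"x": 0,"y": 0,"z": 18,"rx": 0,"ry": 0,"rz": 0},{"x": 0,"y": 0,"z": 0,"rx": 0,"ry": 0,"rz": 0},{"x": 0,"y": 0,"z": 0,"rx": 0,"ry": 0,"rz": 0}])

```text
time_s: 2.6
ee_pos: [669.8, 207.4, 142.3]
ee_rot: [180.0, -0.0, 78.0]
force: [-0.1, 0.2, 1.4]
gripper_width: 90.9
gripper_force: 0.0
```

>>> move_arm(plan=[{"x": 0,"y": 0,"z": 0,"rx": 0,"ry": 0,"rz": 0},{"x": 0,"y": 0,"z": 0,"rx": 0,"ry": 0,"rz": 0},{"x": 0,"y": 0,"z": 0,"rx": 0,"ry": 0,"rz": 0},{"x": 0,"y": 0,"z": 0,"rx": 0,"ry": 0,"rz": 0},{"x": 0,"y": 0,"z": 0,"rx": 0,"ry": 0,"rz": 0},{"x": 0,"y": 0,"z": 0,"rx": 0,"ry": 0,"rz": 0},{"x": 0,"y": 0,"z": 0,"rx": 0,"ry": 0,"rz": 0},{"x": 0,"y": 0,"z": 0,"rx": 0,"ry": 0,"rz": 0},{"x": 0,"y": 0,"z": 0,"rx": 0,"ry": 0,"rz": 0},{"x": 0,"y": 0,"z": 0,"rx": 0,"ry": 0,"rz": 0}], grip=0, squeeze=50)

```text
time_s: 3.6
ee_pos: [669.6, 207.6, 142.0]
ee_rot: [180.0, -0.0, 78.0]
force: [-0.3, -0.1, -0.3]
gripper_width: 14.3
gripper_force: 0.0
```

>>> move_arm(plan=[{"x": 0,"y": 0,"z": 0,"rx": 0,"ry": 0,"rz": 0},{"x": 0,"y": 0,"z": 0,"rx": 0,"ry": 0,"rz": 0},{"x": 0,"y": 0,"z": 0,"rx": 0,"ry": 0,"rz": 0},{"x": 0,"y": 0,"z": 0,"rx": 0,"ry": 0,"rz": 0}])

```text
time_s: 4.0
ee_pos: [669.6, 207.7, 141.9]
ee_rot: [-180.0, -0.0, 78.0]
force: [-0.3, 0.6, -0.8]
gripper_width: 8.7
gripper_force: 50.0
```

>>> move_arm(plan=[{"x": 0,"y": 0,"z": -5,"rx": 0,"ry": 0,"rz": 0},{"x": 0,"y": 0,"z": -10,"rx": 0,"ry": 0,"rz": 0},{"x": 0,"y": 0,"z": -15,"rx": 0,"ry": 0,"rz": 0},{"x": 0,"y": 0,"z": -20,"rx": 0,"ry": 0,"rz": 0},{"x": 0,"y": 0,"z": -20,"rx": 0,"ry": 0,"rz": 0},{"x": 0,"y": 0,"z": -20,"rx": 0,"ry": 0,"rz": 0},{"x": 0,"y": 0,"z": -20,"rx": 0,"ry": 0,"rz": 0},{"x": 0,"y": 0,"z": -15,"rx": 0,"ry": 0,"rz": 0},{"x": 0,"y": 0,"z": -5,"rx": 0,"ry": 0,"rz": 0},{"x": 0,"y": 0,"z": 0,"rx": 0,"ry": 0,"rz": 0}])

```text
time_s: 5.0
ee_pos: [669.9, 207.7, 273.2]
ee_rot: [179.9, -0.1, 78.0]
force: [-0.8, -0.3, -2.7]
gripper_width: 8.9
gripper_force: 50.0
```

Run:
```python
from h import *
s=state();print(s['ee_pos'],s['ee_rot'],s['force'],s['torque'])
f=grab_frame('scene');g=grab_frame('side')
i=np.hstack([cv2.resize(f['img'][150:330,220:420],None,fx=2,fy=2),cv2.resize(g['img'][80:260,240:440],None,fx=2,fy=2)])
cv2.imwrite('pics/lift.png',i[:,:,::-1])
```

```text
[669.93599813 207.65148025 273.18951865] [ 1.79887230e+02 -5.64925940e-02  7.79665642e+01] [-0.77141726 -0.3298885  -2.69795857] [ 0.0557865   0.04359774 -0.00194274]
```

View pics/lift.png

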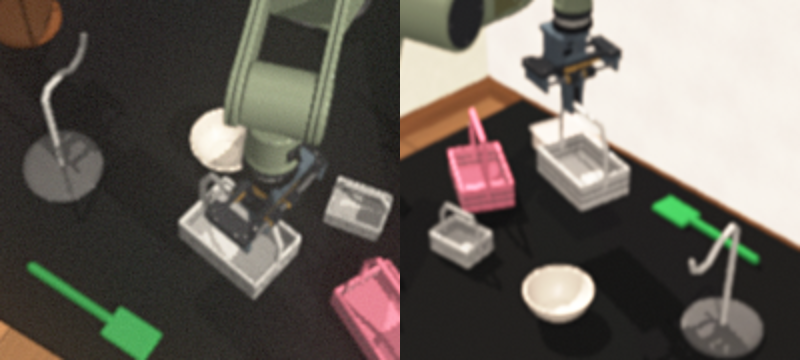

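The basket is lifted and roughly level, with nothing else disturbed. Next I turn it to line up with the hook and carry it to the side of the hook's tip.

>>> move_arm(plan=[{"x": 0,"y": 0,"z": 0,"rx": 0,"ry": 0,"rz": -0.06},{"x": 0,"y": -5,"z": 0,"rx": 0,"ry": 0,"rz": -0.09},{"x": 0,"y": -10,"z": 0,"rx": 0,"ry": 0,"rz": -0.09},{"x": 0,"y": -15,"z": 0,"rx": 0,"ry": 0,"rz": -0.057},{"x": -5,"y": -20,"z": 0,"rx": 0,"ry": 0,"rz": 0},{"x": -10,"y": -25,"z": 0,"rx": 0,"ry": 0,"rz": 0},{"x": -15,"y": -25,"z": 0,"rx": 0,"ry": 0,"rz": 0},{"x": -20,"y": -25,"z": 0,"rx": 0,"ry": 0,"rz": 0},{"x": -20,"y": -25,"z": 0,"rx": 0,"ry": 0,"rz": 0},{"x": -20,"y": -25,"z": 0,"rx": 0,"ry": 0,"rz": 0}])

```text
time_s: 6.1
ee_pos: [501.3, 105.4, 270.8]
ee_rot: [-179.9, 0.0, 95.0]
force: [0.1, -0.6, -0.9]
gripper_width: 8.7
gripper_force: 50.0
```

>>> move_arm(plan=[{"x": -25,"y": -25,"z": 0,"rx": 0,"ry": 0,"rz": 0},{"x": -25,"y": -20,"z": 0,"rx": 0,"ry": 0,"rz": 0},{"x": -25,"y": -15,"z": 0,"rx": 0,"ry": 0,"rz": 0},{"x": -25,"y": -5,"z": 0,"rx": 0,"ry": 0,"rz": 0},{"x": -25,"y": 0,"z": 0,"rx": 0,"ry": 0,"rz": 0},{"x": -25,"y": 0,"z": 0,"rx": 0,"ry": 0,"rz": 0},{"x": -25,"y": 0,"z": 0,"rx": 0,"ry": 0,"rz": 0},{"x": -25,"y": 0,"z": 0,"rx": 0,"ry": 0,"rz": 0},{"x": -15,"y": 0,"z": 0,"rx": 0,"ry": 0,"rz": 0},{"x": 0,"y": 0,"z": 0,"rx": 0,"ry": 0,"rz": 0}])

```text
time_s: 7.1
ee_pos: [456.5, -115.0, 271.0]
ee_rot: [-179.9, -0.0, 94.8]
force: [0.4, -0.1, -2.7]
gripper_width: 8.9
gripper_force: 50.0
```

>>> move_arm(plan=[{"x": -10,"y": -10,"z": 0,"rx": 0,"ry": 0,"rz": 0},{"x": -20,"y": -10,"z": 0,"rx": 0,"ry": 0,"rz": 0},{"x": -20,"y": -2.5,"z": 0,"rx": 0,"ry": 0,"rz": 0},{"x": -20,"y": 0,"z": 0,"rx": 0,"ry": 0,"rz": 0},{"x": -14,"y": 0,"z": 0,"rx": 0,"ry": 0,"rz": 0},{"x": 0,"y": 0,"z": 0,"rx": 0,"ry": 0,"rz": 0},{"x": 0,"y": 0,"z": 0,"rx": 0,"ry": 0,"rz": 0},{"x": 0,"y": 0,"z": 0,"rx": 0,"ry": 0,"rz": 0}])

```text
time_s: 7.9
ee_pos: [441.7, -198.3, 271.9]
ee_rot: [-180.0, -0.0, 95.0]
force: [0.3, 0.1, -2.5]
gripper_width: 8.9
gripper_force: 50.0
```

Run:
```python
from h import *
s=state();e=s['ee_pos'];print(e,s['ee_rot'],s['force'],s['torque'])
y=np.radians(s['ee_rot'][2]);tx=np.array([np.cos(y),np.sin(y)])
ims=[]
for c in ['scene','side','wrist']:
    f=grab_frame(c);P,p=cloud(f)
    col=f['img'][p[:,1].astype(int),p[:,0].astype(int)].astype(int);g=np.ptp(col,axis=1)<30
    b=lambda x0,x1,y0,y1,z0,z1:P[g&(P[:,0]>x0)&(P[:,0]<x1)&(P[:,1]>y0)&(P[:,1]<y1)&(P[:,2]>z0)&(P[:,2]<z1)]
    for n,q in [('rim',b(370,505,-350,-130,172,196)),('bar',b(420,470,-330,-130,275,300)),('hook',b(500,600,-250,-200,200,265)),('post',b(625,660,-240,-190,60,240)),('arch',b(400,485,-340,-120,200,270))]:
        if len(q)>5: print(c,n,len(q),np.round(np.median(q,0)),[np.round(v,1) for v in cv2.minAreaRect(q[:,:2].astype(np.float32))])
    if c!='wrist': 
        u,v={'scene':(200,120),'side':(290,120)}[c]; ims.append(cv2.resize(f['img'][v:v+150,u:u+200],None,fx=2,fy=3 and 2))
    else: ims.append(cv2.resize(f['img'],(400,300)))
cv2.imwrite('pics/pre.png',np.vstack([np.hstack(ims[:2]),np.hstack([ims[2],ims[2]*0])])[:,:,::-1])
```

```text
[ 441.67772954 -198.30815729  271.89708285] [-1.79986965e+02 -4.18883252e-02  9.50315767e+01] [ 0.32336221  0.09921642 -2.5351182 ] [0.0976036  0.0390577  0.00608547]
scene rim 223 [ 472. -189.  182.] [array([ 448.9, -236.2]), array([115.2, 164.5]), np.float64(4.1)]
scene bar 58 [ 453. -184.  288.] [array([ 453.7, -235.3]), array([ 30.8, 133.8]), np.float64(10.3)]
scene hook 80 [ 542. -222.  225.] [array([ 554.1, -222.5]), array([92. , 12.5]), np.float64(5.5)]
scene post 83 [ 648. -213.  162.] [array([ 647.1, -213.7]), array([10.2,  9.9]), np.float64(9.8)]
scene arch 78 [ 447. -167.  237.] [array([ 451.6, -235.6]), array([ 14.2, 163.9]), np.float64(6.8)]
side rim 490 [ 435. -240.  182.] [array([ 441.5, -240.1]), array([118.1, 166.8]), np.float64(3.7)]
side bar 159 [ 444. -238.  291.] [array([ 448. , -243.9]), array([ 31.9, 127.5]), np.float64(10.9)]
side hook 82 [ 559. -226.  230.] [array([ 547.9, -225.5]), array([95. , 13.2]), np.float64(5.1)]
side post 105 [ 638. -219.  151.] [array([ 640.5, -217.2]), array([18.2,  9.7]), np.float64(31.9)]
side arch 105 [ 445. -310.  235.] [array([ 442.9, -240.8]), array([ 15.2, 164.8]), np.float64(5.1)]
wrist rim 2713 [ 443. -170.  189.] [array([ 446.3, -235.6]), array([111.2, 160. ]), np.float64(4.9)]
wrist bar 2385 [ 442. -182.  295.] [array([ 446.7, -199.7]), array([29.7, 66. ]), np.float64(17.3)]
wrist hook 808 [ 558. -221.  222.] [array([ 558.3, -222.5]), array([52.9,  9.7]), np.float64(3.6)]
wrist post 976 [ 640. -214.  150.] [array([ 641.1, -215.1]), array([10.5,  6.8]), np.float64(66.4)]
wrist arch 554 [ 439. -161.  255.] [array([ 439.6, -162.3]), array([10. , 12.7]), np.float64(1.7)]
```

View pics/pre.png

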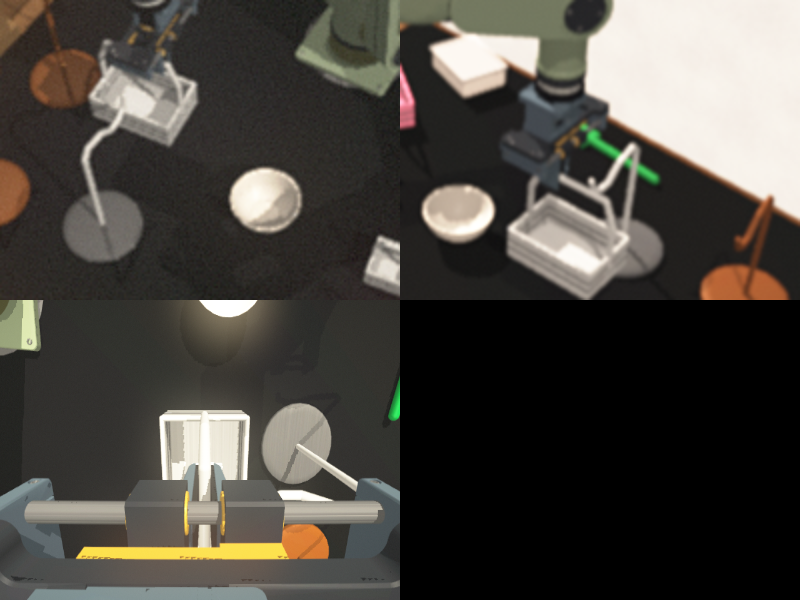

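The basket is level in front of the hook's tip. It sits about 4.5 mm too far towards -y, and the seat is about 102 mm ahead.

>>> move_arm(plan=[{"x": 2,"y": 5,"z": 0,"rx": 0,"ry": 0,"rz": 0},{"x": 2.5,"y": 10,"z": 0,"rx": 0,"ry": 0,"rz": 0},{"x": 0,"y": 15,"z": 0,"rx": 0,"ry": 0,"rz": 0},{"x": 0,"y": 15,"z": 0,"rx": 0,"ry": 0,"rz": 0},{"x": 0,"y": 15,"z": 0,"rx": 0,"ry": 0,"rz": 0},{"x": 0,"y": 15,"z": 0,"rx": 0,"ry": 0,"rz": 0},{"x": 0,"y": 15,"z": 0,"rx": 0,"ry": 0,"rz": 0},{"x": 0,"y": 9,"z": 0,"rx": 0,"ry": 0,"rz": 0},{"x": 0,"y": 3,"z": 0,"rx": 0,"ry": 0,"rz": 0},{"x": 0,"y": 0,"z": 0,"rx": 0,"ry": 0,"rz": 0}])

```text
time_s: 9.05
ee_pos: [543.3, -185.8, 271.6]
ee_rot: [-180.0, -0.0, 95.0]
force: [-0.5, 0.0, -2.7]
gripper_width: 8.7
gripper_force: 50.0
```

>>> move_arm(plan=[{"x": 0,"y": 0,"z": 4,"rx": 0,"ry": 0,"rz": 0},{"x": 0,"y": 0,"z": 8,"rx": 0,"ry": 0,"rz": 0},{"x": 0,"y": 0,"z": 10,"rx": 0,"ry": 0,"rz": 0},{"x": 0,"y": 0,"z": 10,"rx": 0,"ry": 0,"rz": 0},{"x": 0,"y": 0,"z": 10,"rx": 0,"ry": 0,"rz": 0},{"x": 0,"y": 0,"z": 8,"rx": 0,"ry": 0,"rz": 0},{"x": 0,"y": 0,"z": 6,"rx": 0,"ry": 0,"rz": 0},{"x": 0,"y": 0,"z": 2,"rx": 0,"ry": 0,"rz": 0},{"x": 0,"y": 0,"z": 0,"rx": 0,"ry": 0,"rz": 0},{"x": 0,"y": 0,"z": 0,"rx": 0,"ry": 0,"rz": 0}])

```text
time_s: 10.05
ee_pos: [543.4, -186.0, 214.4]
ee_rot: [179.9, 0.0, 95.0]
force: [-0.2, 0.1, -2.3]
gripper_width: 9.1
gripper_force: 50.0
```

```bash
cat > look.py <<'E'
from h import *
import sys
s=state();print(s['ee_pos'],s['ee_rot'],s['force'],s['torque'])
ims=[]
for c,(u,v) in {'scene':(180,110),'side':(330,130)}.items():
    f=grab_frame(c);ims.append(cv2.resize(f['img'][v:v+150,u:u+130],None,fx=3,fy=3,interpolation=2))
    P,p=cloud(f);col=f['img'][p[:,1].astype(int),p[:,0].astype(int)].astype(int);g=np.ptp(col,axis=1)<30
    for lo,hi in [(105,130),(60,80)]:
        q=P[g&(abs(P[:,0]-547)<70)&(abs(P[:,1]+225)<110)&(P[:,2]>lo)&(P[:,2]<hi)]
        if len(q)>5: print(c,lo,np.round(np.median(q,0)),[np.round(v,1) for v in cv2.minAreaRect(q[:,:2].astype(np.float32))])
cv2.imwrite(sys.argv[1],np.hstack(ims)[:,:,::-1])
E
python3 look.py pics/in.png
```

```text
[ 543.42103128 -185.96697722  214.37908395] [1.79949653e+02 2.27216622e-02 9.49881652e+01] [-0.23583291  0.14055799 -2.3422923 ] [ 0.08292763 -0.03253261 -0.05615945]
scene 105 [ 594. -188.  119.] [array([ 550.8, -223.5]), array([115.1, 166.2]), np.float64(5.1)]
scene 60 [ 545. -225.   74.] [array([ 552.8, -224.4]), array([110.5, 161.2]), np.float64(5.1)]
side 105 [ 537. -226.  118.] [array([ 547.8, -226.1]), array([122. , 166.3]), np.float64(5.2)]
side 60 [ 566. -219.   75.] [array([ 547.8, -227.1]), array([116.6, 160.5]), np.float64(5.1)]
```

View pics/in.png

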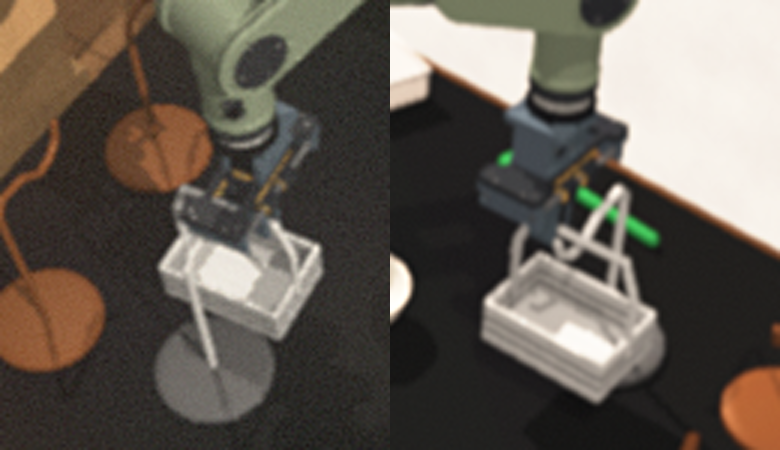

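The hook's rod passes through the arch, and the bar is about 8 mm above the seat. I'll lower it gently while watching the force.

>>> move_arm(plan=[{"x": 0,"y": 0,"z": 2,"rx": 0,"ry": 0,"rz": 0},{"x": 0,"y": 0,"z": 2,"rx": 0,"ry": 0,"rz": 0},{"x": 0,"y": 0,"z": 2,"rx": 0,"ry": 0,"rz": 0},{"x": 0,"y": 0,"z": 0,"rx": 0,"ry": 0,"rz": 0},{"x": 0,"y": 0,"z": 0,"rx": 0,"ry": 0,"rz": 0}])

```text
time_s: 10.65
ee_pos: [543.1, -185.9, 207.9]
ee_rot: [-180.0, -0.0, 95.0]
force: [-0.2, -0.3, -2.3]
gripper_width: 8.9
gripper_force: 50.0
```

>>> move_arm(plan=[{"x": 0,"y": 0,"z": 1,"rx": 0,"ry": 0,"rz": 0},{"x": 0,"y": 0,"z": 1,"rx": 0,"ry": 0,"rz": 0},{"x": 0,"y": 0,"z": 0,"rx": 0,"ry": 0,"rz": 0},{"x": 0,"y": 0,"z": 0,"rx": 0,"ry": 0,"rz": 0}])

```text
time_s: 11.05
ee_pos: [543.4, -185.9, 206.4]
ee_rot: [179.9, 0.0, 95.0]
force: [0.2, -0.0, 0.5]
gripper_width: 9.0
gripper_force: 50.0
```

The weight is now on the hook, so I release.

>>> move_arm(plan=[{"x": 0,"y": 0,"z": 0,"rx": 0,"ry": 0,"rz": 0},{"x": 0,"y": 0,"z": 0,"rx": 0,"ry": 0,"rz": 0},{"x": 0,"y": 0,"z": 0,"rx": 0,"ry": 0,"rz": 0},{"x": 0,"y": 0,"z": 0,"rx": 0,"ry": 0,"rz": 0},{"x": 0,"y": 0,"z": 0,"rx": 0,"ry": 0,"rz": 0},{"x": 0,"y": 0,"z": 0,"rx": 0,"ry": 0,"rz": 0},{"x": 0,"y": 0,"z": 0,"rx": 0,"ry": 0,"rz": 0},{"x": 0,"y": 0,"z": 0,"rx": 0,"ry": 0,"rz": 0}], grip=0.6)

```text
time_s: 11.85
ee_pos: [543.1, -185.9, 206.0]
ee_rot: [180.0, -0.0, 95.0]
force: [-0.6, -0.2, 0.3]
gripper_width: 54.9
gripper_force: 0.0
```

>>> move_arm(plan=[{"x": 0,"y": 0,"z": -5,"rx": 0,"ry": 0,"rz": 0},{"x": 0,"y": 0,"z": -10,"rx": 0,"ry": 0,"rz": 0},{"x": 0,"y": 0,"z": -20,"rx": 0,"ry": 0,"rz": 0},{"x": 0,"y": 0,"z": -20,"rx": 0,"ry": 0,"rz": 0},{"x": 0,"y": 0,"z": -25,"rx": 0,"ry": 0,"rz": 0},{"x": 0,"y": 0,"z": -25,"rx": 0,"ry": 0,"rz": 0},{"x": 0,"y": 0,"z": -25,"rx": 0,"ry": 0,"rz": 0},{"x": 0,"y": 0,"z": -15,"rx": 0,"ry": 0,"rz": 0},{"x": 0,"y": 0,"z": 0,"rx": 0,"ry": 0,"rz": 0},{"x": 0,"y": 0,"z": 0,"rx": 0,"ry": 0,"rz": 0}])

```text
time_s: 12.85
ee_pos: [543.0, -185.8, 351.1]
ee_rot: [180.0, 0.0, 95.0]
force: [0.2, 0.7, 1.3]
gripper_width: 54.6
gripper_force: 0.0
```

>>> move_arm(plan=[{"x": 0,"y": 0,"z": 0,"rx": 0,"ry": 0,"rz": 0},{"x": 0,"y": 0,"z": 0,"rx": 0,"ry": 0,"rz": 0},{"x": 0,"y": 0,"z": 0,"rx": 0,"ry": 0,"rz": 0},{"x": 0,"y": 0,"z": 0,"rx": 0,"ry": 0,"rz": 0},{"x": 0,"y": 0,"z": 0,"rx": 0,"ry": 0,"rz": 0},{"x": 0,"y": 0,"z": 0,"rx": 0,"ry": 0,"rz": 0},{"x": 0,"y": 0,"z": 0,"rx": 0,"ry": 0,"rz": 0},{"x": 0,"y": 0,"z": 0,"rx": 0,"ry": 0,"rz": 0},{"x": 0,"y": 0,"z": 0,"rx": 0,"ry": 0,"rz": 0},{"x": 0,"y": 0,"z": 0,"rx": 0,"ry": 0,"rz": 0}])

```text
time_s: 13.85
ee_pos: [543.1, -185.9, 351.0]
ee_rot: [180.0, 0.0, 95.0]
force: [-0.3, -0.3, -0.1]
gripper_width: 54.6
gripper_force: 0.0
```

```bash
python3 look.py pics/out.png
```

```text
[ 543.10533592 -185.89641091  350.98935462] [1.79995582e+02 3.20837386e-03 9.49831218e+01] [-0.29702838 -0.31559668 -0.05616963] [-0.06861795 -0.02393435  0.01494835]
scene 105 [ 564. -205.  116.] [array([ 550.4, -222.8]), array([115.4, 166.5]), np.float64(5.2)]
scene 60 [ 541. -229.   67.] [array([ 550.6, -222. ]), array([112.4, 161.9]), np.float64(5.5)]
side 105 [ 531. -223.  116.] [array([ 545.7, -225.3]), array([119.8, 167.1]), np.float64(3.8)]
side 60 [ 563. -218.   69.] [array([ 546. , -225.4]), array([118.8, 161.6]), np.float64(5.4)]
```

View pics/out.png

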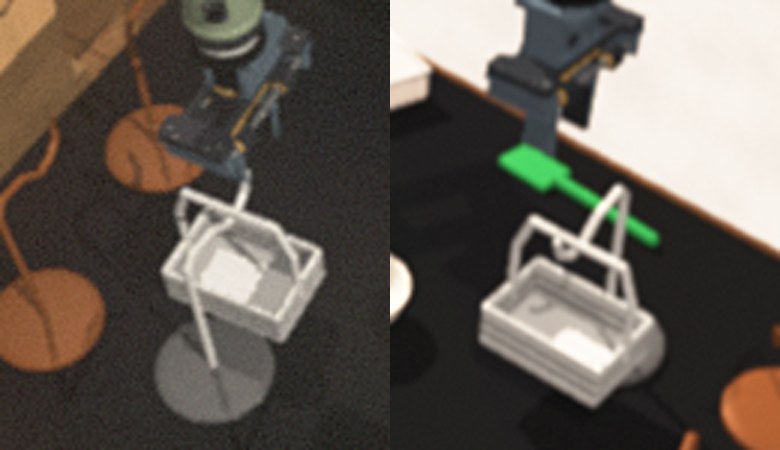

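The basket hangs level with its bar in the seat, and the gripper is clear. I'll give any swing time to settle.

>>> move_arm(plan=[{"x": 0,"y": 0,"z": 0,"rx": 0,"ry": 0,"rz": 0},{"x": 0,"y": 0,"z": 0,"rx": 0,"ry": 0,"rz": 0},{"x": 0,"y": 0,"z": 0,"rx": 0,"ry": 0,"rz": 0},{"x": 0,"y": 0,"z": 0,"rx": 0,"ry": 0,"rz": 0},{"x": 0,"y": 0,"z": 0,"rx": 0,"ry": 0,"rz": 0},{"x": 0,"y": 0,"z": 0,"rx": 0,"ry": 0,"rz": 0},{"x": 0,"y": 0,"z": 0,"rx": 0,"ry": 0,"rz": 0},{"x": 0,"y": 0,"z": 0,"rx": 0,"ry": 0,"rz": 0},{"x": 0,"y": 0,"z": 0,"rx": 0,"ry": 0,"rz": 0},{"x": 0,"y": 0,"z": 0,"rx": 0,"ry": 0,"rz": 0}])

```text
time_s: 14.95
ee_pos: [543.1, -185.8, 351.0]
ee_rot: [180.0, -0.0, 95.0]
force: [0.7, -1.5, 0.0]
gripper_width: 54.6
gripper_force: 0.0
```

```bash
python3 look.py pics/out2.png; python3 -c "
from workcell import *
print(job_done())"
```

```text
[ 543.12507278 -185.84168714  350.98283061] [ 1.79993522e+02 -5.67287224e-06  9.49877886e+01] [ 0.69433577 -1.54184853  0.00642933] [-0.00400854 -0.06382589  0.01761262]
scene 105 [ 565. -210.  116.] [array([ 550.8, -223.3]), array([114.9, 166.3]), np.float64(5.7)]
scene 60 [ 540. -229.   67.] [array([ 551.5, -222. ]), array([112.1, 162.3]), np.float64(5.3)]
side 105 [ 537. -222.  116.] [array([ 545.5, -225.8]), array([121.1, 164.7]), np.float64(6.2)]
side 60 [ 563. -219.   69.] [array([ 544.7, -225.6]), array([116. , 160.6]), np.float64(4.4)]
the job is handed in; nothing more can be done
None
```

The larger basket hangs level and still by the middle of its handle on the dark steel hook, the gripper is clear of it, the smaller basket and bowl were not touched, and the job was handed in at about 15 s (no verdict was returned).

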